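# Load the block-headed standard into the optical gauge

## Task

Take the standard with the rectangular block head out of its leaning socket, stand it upright in the middle of the raised square pad in the gauge's open drawer, and let go carefully so that it stands still by itself with the drawer still well open. Then push the drawer fully home past its detent, gently, with the standard still standing on the pad. Set the standard down without a knock, and leave the round-headed standard, the jar and the ring gauge where they are.

Things in the scene. Friction and masses are not known exactly. Their poses are not given: they have to be found in the camera images.
- standard_center (a point): The steel standard to load, 135 mm tall, 0.4 to 0.6 kg: 28 mm square column 85 mm high with a block head 60 (x) x 44 (y) x 50 mm. Point on its axis half-way up, 67.5 mm above the underside, 42.5 mm below the head's middle; z runs up the axis. Top-heavy: topples past 9 degrees. Starts in its socket, leaning 20 to 24 degrees, the head to its +x, roughly away from the robot.
- standard_foot (a point): Centre of the underside of that standard's 28 mm square foot; same axes as standard_center.
- standard: The same standard as a body; origin at the centre of the underside, same axes.
- socket_a: Fixed grey socket holding the block-headed standard, in either of two places. Base plate 110 (x) x 60 mm, origin under its centre. Its pocket leans 20 degrees to +x: outside 47 mm square, inside 31 mm, 40 mm deep along the lean, top about 71 mm up. Draw the standard 40 mm along its own axis to free it.
- socket_b: The other fixed storage socket, the same shape, holding the round-headed standard.
- round_center (a point): Bystander: steel standard, 28 x 28 mm column 70 mm high with a round head of 50 mm diameter, 30 mm high (100 mm in all), leaning in the other socket. The point lies half-way up its axis. Leave it alone.
- pad (a point): Centre of the top face of the raised square pad, 50 x 50 mm, 6 mm high, in the drawer; its top is 30 mm above the bench. Its axes are the drawer's: -x is the way the drawer slides open, z up. Two steel bars 30 mm high run along x at 53 mm either side of it (y).
- drawer_front (a point): Middle of the outer face of the drawer's upright front panel, 45 mm above the bench, 110 mm to -x of the pad; axes as the pad's. The panel is 12 mm thick, 150 mm wide along y, and reaches from 8 to 68 mm above the bench. Push it towards +x.
- drawer (a joint): Drawer opening, m: 0 fully home, 0.155 at the open stop; starts at 0.125 to 0.15. Drag 1.5 N plus 30 N per m/s; it stays where left. At about 0.014 to 0.007 a sprung ball must be passed with a few newtons more; from about 0.006 it draws the drawer home to a hard stop.
- gauge: Fixed optical gauge with the drawer. Origin on the bench where the pad's centre comes when home; x points from front to back. Base 170 mm wide, 50 mm high, x -0.10 to 0.17; column 75 x 100 mm at x 0.09 to 0.165, 310 mm high; arm 60 mm wide, x -0.02 to 0.13, 265 to 310 mm up; lens barrel of radius 22 mm over the origin, lower end 210 mm up.
- jar_center (a point): Bystander: white jar with black cap, 56 mm diameter, 85 mm high, upright; point at its middle.
- ring_center (a point): Bystander: squat dark steel ring, 64 mm outside, 36 mm bore, 24 mm high, lying flat; point at its middle.
- dial_stand: Fixed obstacle: dial gauge stand, base 70 x 55 x 30 mm, post 16 mm thick and 230 mm high; the dial, 44 mm across, stands out to its +x, 55 to 85 mm from the post, 200 mm up. Origin at the centre of its underside.
Things that resemble listed ones, but are neither listed nor needed, are in the scene too. Leave any brown look-alike of the standard alone.

How it is judged:
On the way, in this order (a step that is already met when the one before it is completed fails the run):
1. The standard stands upright and still in the middle of the pad, touched by nothing of the robot, for 1 s, with the drawer still open by more than 90 mm (angle between standard_center's own z axis and vertical below 0.05 rad and horizontal distance between standard_foot and pad below 0.012 m and z of standard_foot in the frame of pad between -0.004 and 0.004 m and linear speed of standard below 0.01 m/s and angular speed of standard below 0.1 rad/s and value of joint drawer above 0.09 m and contact force between standard and the fingers below 0.05 N and contact force between standard and the arm below 0.05 N), for 1 s.
2. The drawer is home (within 3 mm) with the standard still standing on the pad (angle between standard_center's own z axis and vertical below 0.05 rad and horizontal distance between standard_foot and pad below 0.012 m and z of standard_foot in the frame of pad between -0.004 and 0.004 m and value of joint drawer below 0.003 m), for 0.3 s.
At the end, for the whole second after the job is handed in: The block-headed standard stands upright (within 0.05 rad) and still on the pad, its foot centre within 12 mm of the pad's centre, untouched; the drawer is home within 3 mm; the round-headed standard, jar and ring gauge are within 20 mm of where they were (all of step 2 and linear speed of standard below 0.01 m/s and angular speed of standard below 0.1 rad/s and distance of each of round_center, jar_center, ring_center from where it was at the start of the episode below 0.02 m).
It fails at once if the standard falls over (leans more than 0.9 rad) (angle between standard_center's own z axis and vertical above 0.9 rad).
It fails at once if the standard is knocked or dropped into the drawer (more than 40 N between it and the drawer's pad) (contact force between standard and drawer above 40 N).
It fails at once if the drawer is slammed (faster than 0.4 m/s) (velocity of joint drawer below -0.4 m/s).
It fails at once if the round-headed standard, the jar or the ring gauge is moved by more than 20 mm (distance of any of round_center, jar_center, ring_center from where it was at the start of the episode above 0.02 m).
It also fails if it takes over 72 s, if anything falls off the work surface, if the arm or the gripper's body presses on something with over 40 N, if the wrist force passes 120 N, or if a joint passes its speed limit or range.

## Robot

A 6-joint arm with a two-finger parallel gripper is mounted at the origin on the work surface. World frame = base frame: x ahead of the robot, y to its left, z up, the work surface at z = 0. Lengths are in m, angles in rad, forces in N, time in s.
With the tool pointing down it reaches from about 0.3 to 0.875 m from the base axis. Payload 6.4 kg.
Tool frame: the origin (TCP) lies at the very end of the fingers, on their centre line; the grasp point (between the pads) lies 19 mm behind it; z points along the fingers, y is the line along which they close (so a half turn about z gives the same grasp; the last joint's range is limited). The gripper opens to 85 mm and grips with 20 to 120 N. Pads are 22 mm wide; open, the fingers measure 114 mm over their backs; the gripper's body (76 mm by 85 mm) begins 54 mm behind the grasp point. The pads swing forward as they close: fully open they stand 13 mm farther back than shut.
Start: joints at [-1.526, 0.181, 1.607, -0, 1.354, -0.206], TCP at [0.143, -0.557, 0.231] pointing down, gripper open.
Joint ranges: [-2.99, 2.99], [-0.89, 2.07], [0.3, 2.58], [-1.14, 4.28], [0, 2.63], [-3.12, 3.12]. Speed limits (rad/s): [2.57, 2.57, 3.01, 3.14, 3.14, 3.14].

## Interface

Orientations are given as a rotation vector (axis times angle).
In Python, from workcell import env, imaging gives the robot as it stands.
- The arm moves only by the tool drive_tool, never from a script. Its argument "deltas" is a list of rows, each an object with "xyz": the shift along the tool's x, y, z in cm, a list of three; "twist": the turn about the tool's z in degrees; "gripper": the finger opening in cm, from 0 to 8.54. A call has 1 to 12 rows; each row shifts and turns the commanded pose from where the row before left it, along the tool's axes as they then stand; what a row does not reach is not made up. A row lasts 1/8 s, in which the tool goes at most 62.5 mm and 10.7 degrees, less where a joint would pass 70% of its speed; a pose out of reach is approached as far as the arm can. A call is refused whole if a number of a shift passes 6.25 or a number of a turn 10.7, either way. A call with a gripper value outside its range is refused whole. The fingers move at their own pace and stop on an object; "newtons" is the grip in N (left out, the last holds). Time passes only in rows, so rows that do not move let the fingers close. It gives the time, the measured TCP pose, the force, the opening and the grip force at its end, in the units of the state.
- env.sense(): the state, without advancing time (a new reading comes with each control period).
- imaging.capture(name): name is "scene" or "top"; returns a dict with "color" (480x640x3 uint8, blue, green, red), "vertical_fov" (degrees; the focal length in pixels is half the picture's height over the tangent of half this angle, whatever the lens; pixels are square), "cx", "cy" (the principal point, pixels), "dist_coeffs" ([k1, k2, p1, p2, k3] as OpenCV has them; the pictures are not rectified), "R" (3x3) and "t" (3): a world point X has camera coordinates R X + t. Camera axes: x right, y down, z forward; pixel columns grow to the right and rows downward; lengths in m; the calibration is good to about 2 mm. A picture is of the moment at which its call begins. There is no depth.
- env.finish_job(): hands the job in; it is judged then, once.
The state is a dict: "time": time; "joint_positions": joint angles; "joint_velocities": joint speeds; "effort": joint torques, N m; "tool_pos": TCP position; "ee_rot": TCP orientation; "ft_force": force on the tool from outside, world axes, zero at the start; "torque": the same for the moment, N m; "opening": finger opening in m; "grip_force": force on a finger pad.
Only numpy, scipy, OpenCV 4.12 (cv2) and the standard library are available. Lean on these libraries where they do the work, as an engineer would, in place of code of your own. Each camera call takes 0.05 s, during which the arm holds its last target. There are 200 camera calls.

## Working session

There is one attempt and no reset: what is moved stays moved. The work goes in short steps, Python scripts to look and compute and a tool call to move; the robot and the scene stay as the last step left them, time stands still between calls to the robot, and variables do not carry over. Pictures are saved under pics/ and viewed, at most 10 in all, crops included, and the job is handed in when it is done.

Besides the shell and the picture viewer there is one more tool, called after "Request:" by a JSON object that holds its "op" and its "data", one argument or row to a line. drive_tool: Moves the arm, as the interface text tells. Its arguments: {"type":"object","properties":{"deltas":{"type":"array"},"newtons":{"type":"number"}},"required":["deltas"]}

```bash
mkdir -p pics; ls; cat > h.py <<'E'
import sys; sys.path.insert(0,'.')
import numpy as np, cv2
from scipy.spatial.transform import Rotation as Rn
def K(c):
    f=240/np.tan(np.radians(c["vertical_fov"])/2)
    return np.array([[f,0,c["cx"]],[0,f,c["cy"]],[0,0,1.]])
def ray(c,px):
    u=cv2.undistortPoints(np.array(px,float).reshape(-1,1,2),K(c),np.array(c["dist_coeffs"],float)).reshape(-1,2)
    R=np.array(c["R"]);t=np.array(c["t"])
    d=np.c_[u,np.ones(len(u))]@R
    return -R.T@t,d
def onz(c,px,z):
    o,d=ray(c,px); z=np.broadcast_to(z,len(d))
    return o+d*((z-o[2])/d[:,2])[:,None]
def proj(c,X):
    r=cv2.Rodrigues(np.array(c["R"],float))[0]
    return cv2.projectPoints(np.array(X,float).reshape(-1,1,3),r,np.array(c["t"],float),K(c),np.array(c["dist_coeffs"],float))[0].reshape(-1,2)
E
python3 - <<'E'
from h import *
from workcell import env, imaging
import pickle
for n in("scene","top"):
    c=imaging.capture(n);cv2.imwrite(f"pics/{n}0.png",c["color"]);pickle.dump(c,open(n+"0.pkl","wb"))
    print(n,c["vertical_fov"],-np.array(c["R"]).T@np.array(c["t"]),np.array(c["R"])[2],c["dist_coeffs"])
print(env.sense())
E
```

```text
pics
scene 48.91179954664949 [1.1470493  0.140544   0.98612816] [-0.55812524 -0.04913935 -0.82830039] [-0.09301514  0.          0.          0.          0.        ]
top 46.83099229730238 [0.45198961 0.1206085  1.34202505] [ 0.06404055 -0.00233281 -0.99794457] [-0.14134467  0.          0.          0.          0.        ]
{'time': 0.1, 'joint_positions': array([-1.52631134e+00,  1.81497484e-01,  1.60789663e+00,  3.09819953e-06,
        1.35380050e+00, -2.06317357e-01]), 'joint_velocities': array([ 1.79328562e-03, -1.68053987e-03, -2.29903469e-03, -8.42512508e-05,
       -2.60652061e-03,  7.04621455e-04]), 'effort': array([-5.08923295e-04, -4.45882452e+01, -3.52239311e+01, -2.93104131e-04,
        4.20081298e-03, -7.88789663e-06]), 'tool_pos': array([ 0.14269008, -0.55650504,  0.23046246]), 'ee_rot': array([-3.11533971e+00, -3.92726961e-01, -2.08022328e-04]), 'ft_force': array([0.17746715, 0.14434968, 0.39699263]), 'torque': array([-0.00887273,  0.04718329,  0.00731603]), 'grip_force': 0.0, 'opening': 0.08534871719035761}
```

View pics/scene0.png

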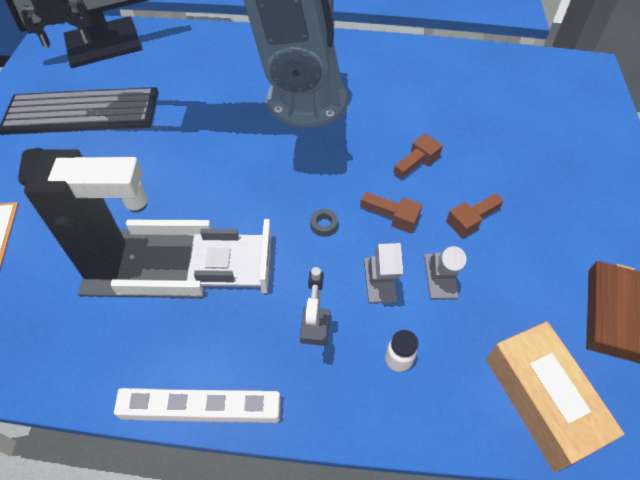

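View pics/top0.png

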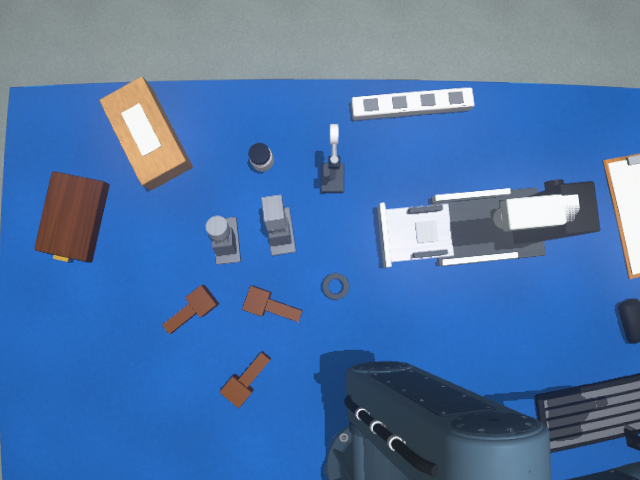

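The scene picture shows the robot at the top and the gauge at left, with the open drawer's pad at (217,258). The candidates are:
- Grey block head in a socket: scene (389,255), top (273,210).
- Grey round head: scene (452,260), top (217,227).
- Three brown look-alikes: scene (400,213), (470,215) and (420,155).

The grey block head fits the description. I'll confirm it in enlarged crops.

```bash
python3 - <<'E'
from h import *
a=cv2.imread("pics/top0.png");b=cv2.imread("pics/scene0.png")
def cr(i,x,y,w,h,s):
    o=cv2.resize(i[y:y+h,x:x+w],None,fx=s,fy=s,interpolation=cv2.INTER_CUBIC)
    for k in range(0,w,10): cv2.putText(o,str(x+k),(k*s,8),0,.28,(0,255,255),1);cv2.line(o,(k*s,10),(k*s,14),(0,255,255),1)
    for k in range(10,h,10): cv2.putText(o,str(y+k),(0,k*s+3),0,.28,(0,255,255),1);cv2.line(o,(18,k*s),(22,k*s),(0,255,255),1)
    return o
cv2.imwrite("pics/c1.png",np.hstack([cr(a,255,185,50,75,8),cr(b,355,235,50,75,8)]))
cv2.imwrite("pics/c2.png",np.vstack([cr(a,370,190,100,75,4),cr(b,185,215,100,75,4)]).copy())
o=np.hstack([cr(a,370,190,80,90,5),cr(b,190,210,80,90,5)]);cv2.imwrite("pics/c2.png",o)
E
```

```text
(no output)
```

View pics/c1.png

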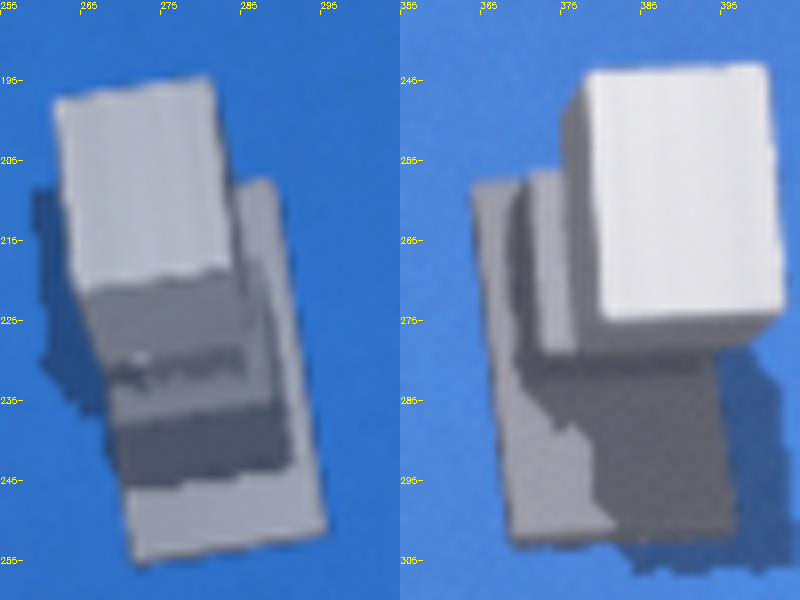

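View pics/c2.png

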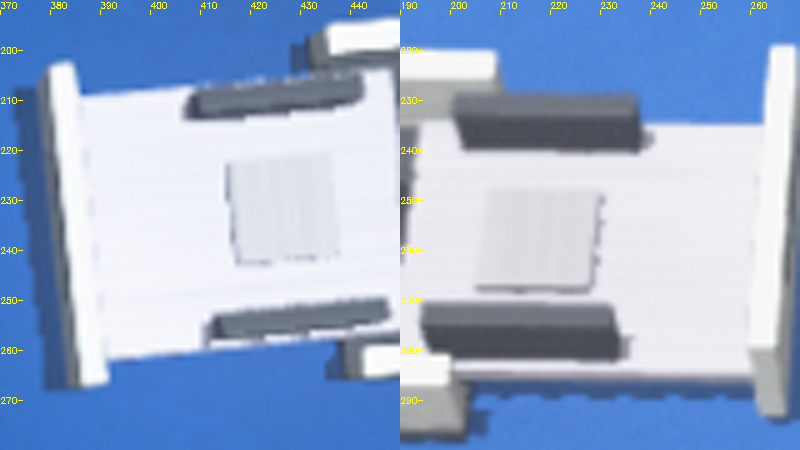

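The crops confirm a grey rectangular head of about 60x44 in the socket. Its top face corners in the top view are (261.5,197.5), (281.3,194.8), (284,218.5) and (265.3,221.5). Pad corners in the top view run from (416,222.6) to (438,241). Next I'll fit the poses in both views.

```bash
cat > fit.py <<'E'
from h import *
import pickle
from scipy.optimize import least_squares
T=pickle.load(open("top0.pkl","rb"));S=pickle.load(open("scene0.pkl","rb"))
h=lambda sx,sy,z:[.03*sx,.022*sy,z]
obsT=[(h(1,1,.135),(261.5,197.5)),(h(1,-1,.135),(281.25,194.75)),(h(-1,-1,.135),(284,218.5)),(h(-1,1,.135),(265.25,221.5))]
obsS=[(h(-1,-1,.135),(378.5,244)),(h(-1,1,.135),(400.6,243.1)),(h(1,1,.135),(403.1,274)),(h(1,-1,.135),(380.4,275)),(h(-1,-1,.085),(375.3,248.7)),(h(1,-1,.085),(376.9,279)),(h(1,1,.085),(398.1,278.5))]
def pose(p):return Rn.from_euler("ZY",[p[3],p[4]]).as_matrix(),np.array(p[:3])
def res(p,oT,oS,ps):
    R,t=ps(p);r=[]
    for c,o in((T,oT),(S,oS)):
        if o: r.append(proj(c,np.array([a for a,_ in o])@R.T+t)-np.array([b for _,b in o]))
    return np.vstack(r).ravel()
if __name__=="__main__":
    s=least_squares(res,[.45,.2,.03,0,.38],args=(obsT,obsS,pose),loss="soft_l1");R,t=pose(s.x)
    print("std foot",t,"yaw,lean deg",np.degrees(s.x[3:]),"head c",t+R@[0,0,.11]);print(np.round(s.fun.reshape(-1,2),1).tolist())
    for o in ((obsT,[]),([],obsS)):
        q=least_squares(lambda x:res([*x[:2],s.x[2],*x[2:]],*o,pose),[*s.x[:2],*s.x[3:]]);print(q.x[:2],np.degrees(q.x[2:]))
    # socket base bottom z=0 checks
    print("base T z=.01",onz(T,[(271.6,255.6),(295.9,251.2),(289,207.5)],.01).round(3).tolist(),"S",onz(S,[(369,303.5),(397.1,302.5)],0).round(3).tolist())
    P=lambda sx,sy:[.025*sx,.025*sy,0]
    # drawer -x = world +y ; +x = world -y, +y = world +x
    oT=[(P(-1,1),(416,222.6)),(P(1,1),(436.6,220.6)),(P(1,-1),(438,241)),(P(-1,-1),(417,242.6)),([-.11,.075,.038],(380.5,203)),([-.11,-.075,.038],(387,267))]
    oS=[(P(1,-1),(208,247.6)),(P(-1,-1),(230,248)),(P(-1,1),(229,267.4)),(P(1,1),(205.2,267.6))]
    pp=lambda p:(Rn.from_euler("Z",p[2]).as_matrix(),np.array([p[0],p[1],.03]))
    for o in ((oT,oS),(oT,[]),([],oS)):
        s=least_squares(res,[.4,-.1,-1.57],args=(*o,pp));print("pad",s.x,np.degrees(s.x[2]));print(np.round(s.fun.reshape(-1,2),1).tolist())
    print("dial base",onz(T,[(322,192),(344,192),(343,163)],.03).round(3).tolist(),"dial",onz(T,[(334,132),(334,160)],.2).round(3).tolist(),"ring",onz(T,[(335,286)],.024),"round",onz(T,[(217,227)],.12),"jar",onz(T,[(261,153)],.085))
E
python3 fit.py
```

```text
std foot [0.55491101 0.22221891 0.02329905] yaw,lean deg [ 8.46309421 21.76651436] head c [0.5952576  0.22822218 0.12545635]
[[-0.1, 0.1], [-0.0, -0.1], [0.1, 0.1], [-1.4, 0.1], [-0.4, -0.3], [0.5, -0.1], [0.2, 0.3], [-0.4, 0.1], [-0.7, 0.4], [-0.5, -0.0], [0.5, -0.3]]
[0.55553508 0.22079084] [ 9.32610822 21.55096836]
[0.55465855 0.22260651] [ 8.24509266 21.84126025]
base T z=.01 [[0.507, 0.244, 0.01], [0.517, 0.185, 0.01], [0.623, 0.203, 0.01]] S [[0.624, 0.203, 0.0], [0.615, 0.262, 0.0]]
pad [ 0.56388386 -0.12786259 -1.47017997] -84.23510733209874
[[-0.6, -0.5], [-0.6, -0.5], [0.3, -0.2], [0.7, 0.3], [-1.0, -0.4], [-0.6, 0.0], [-0.5, -0.3], [0.4, -0.5], [-0.9, -0.3], [-0.5, -0.7]]
pad [ 0.56308343 -0.12857974 -1.47729221] -84.64260881739507
[[-0.2, -0.3], [-0.3, -0.1], [0.6, 0.2], [0.9, 0.5], [-0.5, -0.4], [-0.5, 0.1]]
pad [ 0.56494391 -0.12685001 -1.45242554] -83.21785324013449
[[-0.3, 0.3], [0.6, -0.2], [-0.3, 0.0], [0.1, -0.1]]
dial base [[0.658, 0.123, 0.03], [0.658, 0.07, 0.03], [0.729, 0.072, 0.03]] dial [[0.759, 0.097, 0.2], [0.699, 0.097, 0.2]] ring [[0.43407416 0.09159395 0.024     ]] round [[0.56560256 0.35608392 0.12      ]] jar [[0.74052384 0.26359193 0.085     ]]
```

Request:
{"op": "drive_tool", "data": {
  "deltas": [
    {"xyz": [0, 0, 0], "twist": 6, "gripper": 8.54},
    {"xyz": [2.4, -3.4, 0], "twist": 0},
    {"xyz": [2.4, -3.4, 0], "twist": 0},
    {"xyz": [2.4, -3.4, 0], "twist": 0},
    {"xyz": [2.4, -3.4, 0], "twist": 0},
    {"xyz": [2.4, -3.4, 0], "twist": 0},
    {"xyz": [2.4, -3.4, 0], "twist": 0},
    {"xyz": [2.4, -3.4, 0], "twist": 0},
    {"xyz": [2.4, -3.4, 0], "twist": 0},
    {"xyz": [2.4, -3.4, 0], "twist": 0},
    {"xyz": [2.4, -3.4, 0], "twist": 0},
    {"xyz": [2.4, -3.4, 0], "twist": 0}
  ]
}}

```text
invalid input
```

```bash
cat > d.py <<'E'
from h import *
from workcell import env
def delta(*X):
    s=env.sense();R=Rn.from_rotvec(s["ee_rot"]).as_matrix();p=s["tool_pos"]
    print("t",s["time"],"p",p.round(4),"th",np.degrees(np.arctan2(R[1,0],R[0,0])).round(2),"z",R[:,2].round(3),"F",s["ft_force"].round(1),"op",s["opening"],s["grip_force"])
    for x in X:
        print(x,"tool cm",((np.array(x)-p)@R*100).round(2)); p=np.array(x)
E
python3 -c "
from d import *
delta([.598,.2286,.231],[.598,.2286,.114])"
```

```text
t 0.1 p [ 0.1427 -0.5565  0.2305] th 14.37 z [-0.     0.002 -1.   ] F [0.2 0.1 0.4] op 0.08534871719035761 0.0
[0.598, 0.2286, 0.231] tool cm [ 63.59 -64.75   0.07]
[0.598, 0.2286, 0.114] tool cm [-0.    0.02 11.7 ]
```

Request:
{"op": "drive_tool", "data": {
  "deltas": [
    {"xyz": [0, 0, 0], "twist": 6, "gripper": 8.5},
    {"xyz": [2.4, -3.4, 0], "twist": 0, "gripper": 8.5},
    {"xyz": [2.4, -3.4, 0], "twist": 0, "gripper": 8.5},
    {"xyz": [2.4, -3.4, 0], "twist": 0, "gripper": 8.5},
    {"xyz": [2.4, -3.4, 0], "twist": 0, "gripper": 8.5},
    {"xyz": [2.4, -3.4, 0], "twist": 0, "gripper": 8.5},
    {"xyz": [2.4, -3.4, 0], "twist": 0, "gripper": 8.5},
    {"xyz": [2.4, -3.4, 0], "twist": 0, "gripper": 8.5},
    {"xyz": [2.4, -3.4, 0], "twist": 0, "gripper": 8.5},
    {"xyz": [2.4, -3.4, 0], "twist": 0, "gripper": 8.5},
    {"xyz": [2.4, -3.4, 0], "twist": 0, "gripper": 8.5},
    {"xyz": [2.4, -3.4, 0], "twist": 0, "gripper": 8.5}
  ]
}}

```text
time: 1.6
tool_pos: [0.3497, -0.1472, 0.2311]
ee_rot: [-3.133, -0.229, -0.0]
ft_force: [0.8, -0.3, 0.1]
opening: 0.0853
grip_force: 0.0
```

```bash
python3 -c "
from d import *
delta([.598,.2286,.231],[.598,.2286,.114])"
```

```text
t 1.6 p [ 0.3497 -0.1472  0.2311] th 8.35 z [ 0.  0. -1.] F [ 0.8 -0.3  0.1] op 0.08534935563502706 0.0
[0.598, 0.2286, 0.231] tool cm [ 3.002e+01 -3.357e+01  2.000e-02]
[0.598, 0.2286, 0.114] tool cm [-0.   0.  11.7]
```

Request:
{"op": "drive_tool", "data": {
  "deltas": [
    {"xyz": [2.7, -3.0, 0], "twist": 0, "gripper": 8.5},
    {"xyz": [2.7, -3.0, 0], "twist": 0, "gripper": 8.5},
    {"xyz": [2.7, -3.0, 0], "twist": 0, "gripper": 8.5},
    {"xyz": [2.7, -3.0, 0], "twist": 0, "gripper": 8.5},
    {"xyz": [2.7, -3.0, 0], "twist": 0, "gripper": 8.5},
    {"xyz": [2.7, -3.0, 0], "twist": 0, "gripper": 8.5},
    {"xyz": [2.7, -3.0, 0], "twist": 0, "gripper": 8.5},
    {"xyz": [2.7, -3.0, 0], "twist": 0, "gripper": 8.5},
    {"xyz": [2.7, -3.0, 0], "twist": 0, "gripper": 8.5},
    {"xyz": [2.7, -3.0, 0], "twist": 0, "gripper": 8.5},
    {"xyz": [3.0, -3.5, 0], "twist": 0, "gripper": 8.5},
    {"xyz": [0, 0, 2], "twist": 0, "gripper": 8.5}
  ]
}}

```text
time: 3.1
tool_pos: [0.5991, 0.229, 0.2118]
ee_rot: [-3.132, -0.234, -0.005]
ft_force: [0.1, 0.2, -0.4]
opening: 0.0851
grip_force: 0.0
```

Request:
{"op": "drive_tool", "data": {
  "deltas": [
    {"xyz": [0, 0, 2], "twist": 0, "gripper": 8.5},
    {"xyz": [0, 0, 2], "twist": 0, "gripper": 8.5},
    {"xyz": [0, 0, 2], "twist": 0, "gripper": 8.5},
    {"xyz": [0, 0, 0], "twist": 0, "gripper": 8.5},
    {"xyz": [0, 0, 0], "twist": 0, "gripper": 8.5}
  ]
}}

```text
time: 3.72
tool_pos: [0.5979, 0.2263, 0.1519]
ee_rot: [-3.133, -0.229, -0.001]
ft_force: [-0.2, -0.3, 0.9]
opening: 0.085
grip_force: 0.0
```

```bash
python3 -c "
from d import *
from workcell import imaging
delta([.598,.2286,.114])
a=imaging.capture('scene')
b=imaging.capture('top')
f=lambda i,x,y:cv2.resize(i['color'][y:y+90,x:x+70],None,fx=5.5,fy=5.5,interpolation=cv2.INTER_CUBIC)
cv2.imwrite('pics/g1.png',np.hstack([f(b,250,185),f(a,350,205)]))"
```

```text
t 3.725 p [0.5979 0.2263 0.1519] th 8.35 z [ 0.001  0.    -1.   ] F [-0.2 -0.3  0.9] op 0.08502632826507711 0.0
[0.598, 0.2286, 0.114] tool cm [ 0.04 -0.22  3.79]
```

View pics/g1.png

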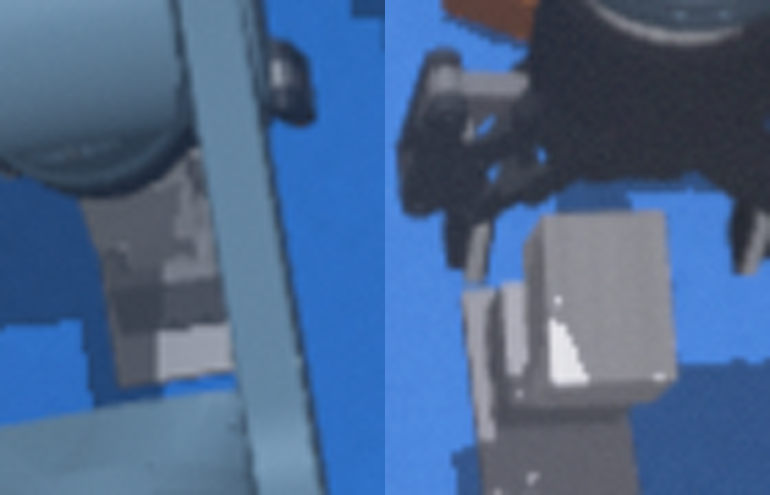

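The fingers straddle the head: tips at crop x 470 and 745, head at 540-670. I'll descend and close.

Request:
{"op": "drive_tool", "data": {
  "deltas": [
    {"xyz": [0, -0.2, 1.3], "twist": 0, "gripper": 8.5},
    {"xyz": [0, 0, 1.3], "twist": 0, "gripper": 8.5},
    {"xyz": [0, 0, 1.2], "twist": 0, "gripper": 8.5},
    {"xyz": [0, 0, 0], "twist": 0, "gripper": 6.5},
    {"xyz": [0, 0, 0], "twist": 0, "gripper": 5.2},
    {"xyz": [0, 0, 0], "twist": 0, "gripper": 4.5},
    {"xyz": [0, 0, 0], "twist": 0, "gripper": 4},
    {"xyz": [0, 0, 0], "twist": 0, "gripper": 4},
    {"xyz": [0, 0, 0], "twist": 0, "gripper": 4}
  ],
  "newtons": 40
}}

```text
time: 4.95
tool_pos: [0.5978, 0.2285, 0.114]
ee_rot: [-3.133, -0.229, -0.002]
ft_force: [0.6, -0.6, 3.5]
opening: 0.0434
grip_force: 42.0
```

Request:
{"op": "drive_tool", "data": {
  "deltas": [
    {"xyz": [0.18, 0, -0.47], "twist": 0, "gripper": 4},
    {"xyz": [0.18, 0, -0.47], "twist": 0, "gripper": 4},
    {"xyz": [0.18, 0, -0.47], "twist": 0, "gripper": 4},
    {"xyz": [0.18, 0, -0.47], "twist": 0, "gripper": 4},
    {"xyz": [0, 0, 0], "twist": 0, "gripper": 4}
  ]
}}

```text
time: 5.58
tool_pos: [0.6047, 0.2296, 0.1326]
ee_rot: [-3.133, -0.229, -0.001]
ft_force: [-0.3, -0.9, -6.1]
opening: 0.0437
grip_force: 41.4
```

Request:
{"op": "drive_tool", "data": {
  "deltas": [
    {"xyz": [0.18, 0, -0.47], "twist": 0, "gripper": 4},
    {"xyz": [0.18, 0, -0.47], "twist": 0, "gripper": 4},
    {"xyz": [0.14, 0, -0.38], "twist": 0, "gripper": 4},
    {"xyz": [0, 0, 0], "twist": 0, "gripper": 4}
  ]
}}

```text
time: 6.08
tool_pos: [0.6097, 0.2303, 0.1459]
ee_rot: [-3.133, -0.229, -0.001]
ft_force: [-0.9, -1.1, -5.5]
opening: 0.0434
grip_force: 41.5
```

Request:
{"op": "drive_tool", "data": {
  "deltas": [
    {"xyz": [0, 0, 0], "twist": 0, "gripper": 4},
    {"xyz": [0, 0, 0], "twist": 0, "gripper": 4},
    {"xyz": [0, 0, 0], "twist": 0, "gripper": 4},
    {"xyz": [0, 0, 0], "twist": 0, "gripper": 4}
  ],
  "newtons": 20
}}

```text
time: 6.58
tool_pos: [0.6093, 0.2303, 0.1452]
ee_rot: [3.133, 0.229, -0.0]
ft_force: [0.5, -0.5, -5.6]
opening: 0.0436
grip_force: 41.5
```

```bash
python3 -c "
from d import *
from workcell import imaging
delta()
a=imaging.capture('scene')
b=imaging.capture('top')
f=lambda i,x,y:cv2.resize(i['color'][y:y+90,x:x+70],None,fx=5.5,fy=5.5,interpolation=cv2.INTER_CUBIC)
cv2.imwrite('pics/g2.png',np.hstack([f(b,250,185),f(a,350,225)]))"
```

```text
t 6.575 p [0.6093 0.2303 0.1452] th 8.37 z [-0. -0. -1.] F [ 0.5 -0.5 -5.6] op 0.04360667571925996 41.49658262729645
```

View pics/g2.png

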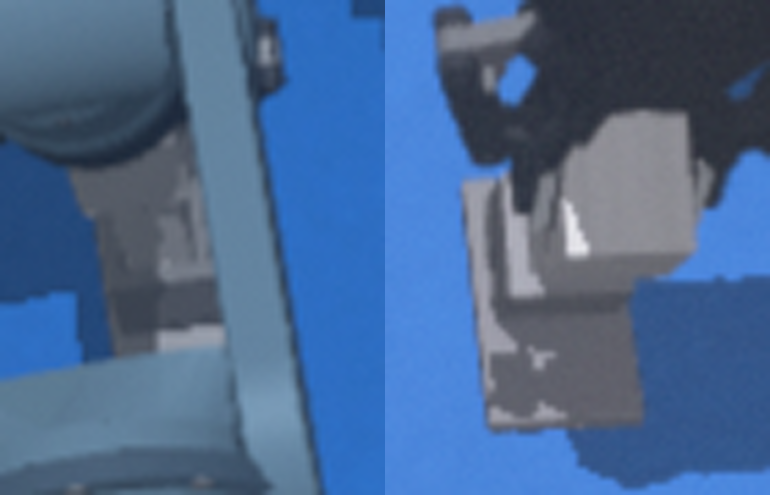

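The standard is held and drawn about 33 mm, but it still leans and the grip has stayed at 41 N. I'll try to slacken it.

Request:
{"op": "drive_tool", "data": {
  "deltas": [
    {"xyz": [0, 0, 0], "twist": 0, "gripper": 4.2},
    {"xyz": [0, 0, 0], "twist": 0, "gripper": 4.2},
    {"xyz": [0, 0, 0], "twist": 0, "gripper": 4.2}
  ],
  "newtons": 20
}}

```text
time: 7.05
tool_pos: [0.6093, 0.2303, 0.1453]
ee_rot: [-3.133, -0.229, -0.0]
ft_force: [-0.3, -0.4, -5.1]
opening: 0.0438
grip_force: 41.5
```

Request:
{"op": "drive_tool", "data": {
  "deltas": [
    {"xyz": [0, 0, 0], "twist": 0, "gripper": 4.38},
    {"xyz": [0, 0, 0], "twist": 0, "gripper": 4.38}
  ],
  "newtons": 20
}}

```text
time: 7.3
tool_pos: [0.6093, 0.2303, 0.1453]
ee_rot: [-3.133, -0.229, -0.0]
ft_force: [0.1, 0.1, -5.3]
opening: 0.0435
grip_force: 14.6
```

Gripping now holds at about 15 N with the weight still carried. The foot is still about 6 mm in the pocket, so I'll swing the head back against the pocket lip and let the standard pivot in the pads.

Request:
{"op": "drive_tool", "data": {
  "deltas": [
    {"xyz": [-0.4, 0, -0.12], "twist": 0, "gripper": 4.38},
    {"xyz": [-0.4, 0, -0.12], "twist": 0, "gripper": 4.38},
    {"xyz": [-0.4, 0, -0.12], "twist": 0, "gripper": 4.38},
    {"xyz": [-0.4, 0, -0.12], "twist": 0, "gripper": 4.38}
  ]
}}

```text
time: 7.8
tool_pos: [0.5933, 0.228, 0.1504]
ee_rot: [-3.133, -0.229, -0.001]
ft_force: [0.6, 1.2, -6.2]
opening: 0.0436
grip_force: 14.0
```

```bash
python3 -c "
from d import *
from workcell import imaging
delta()
a=imaging.capture('scene')
b=imaging.capture('top')
f=lambda i,x,y:cv2.resize(i['color'][y:y+90,x:x+70],None,fx=5.5,fy=5.5,interpolation=cv2.INTER_CUBIC)
cv2.imwrite('pics/g3.png',np.hstack([f(b,250,185),f(a,350,225)]))"
```

```text
t 7.8 p [0.5933 0.228  0.1504] th 8.37 z [ 0.  0. -1.] F [ 0.6  1.2 -6.2] op 0.04360157623066725 13.98349016904831
```

View pics/g3.png

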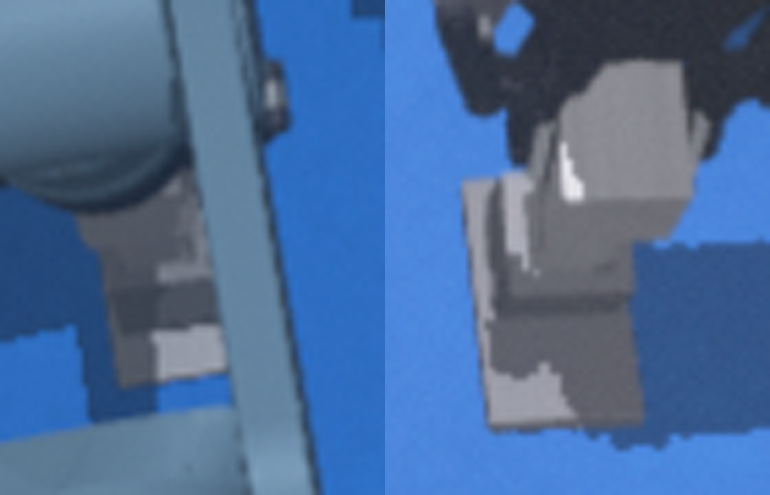

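The head's front face now looks taller in view, so it is rotating upright with little force. Continuing.

Request:
{"op": "drive_tool", "data": {
  "deltas": [
    {"xyz": [-0.4, 0, -0.07], "twist": 0, "gripper": 4.38},
    {"xyz": [-0.4, 0, -0.06], "twist": 0, "gripper": 4.38},
    {"xyz": [-0.4, 0, -0.05], "twist": 0, "gripper": 4.38},
    {"xyz": [-0.4, 0, -0.04], "twist": 0, "gripper": 4.38},
    {"xyz": [-0.4, 0, -0.03], "twist": 0, "gripper": 4.38},
    {"xyz": [-0.4, 0, -0.02], "twist": 0, "gripper": 4.38},
    {"xyz": [-0.3, 0, 0], "twist": 0, "gripper": 4.38},
    {"xyz": [0, 0, 0], "twist": 0, "gripper": 4.38}
  ]
}}

```text
time: 8.9
tool_pos: [0.5664, 0.224, 0.1528]
ee_rot: [3.133, 0.229, -0.001]
ft_force: [0.4, 0.5, -5.2]
opening: 0.0439
grip_force: 13.2
```

```bash
python3 -c "
from d import *
from workcell import imaging
import pickle
delta()
a=imaging.capture('scene');pickle.dump(a,open('s4.pkl','wb'))
b=imaging.capture('top')
f=lambda i,x,y:cv2.resize(i['color'][y:y+90,x:x+70],None,fx=6,fy=6,interpolation=cv2.INTER_CUBIC)
cv2.imwrite('pics/g4.png',f(a,350,210))"
```

```text
t 8.9 p [0.5664 0.224  0.1528] th 8.37 z [-0. -0. -1.] F [ 0.4  0.5 -5.2] op 0.04386921576910749 13.199242651462555
```

View pics/g4.png

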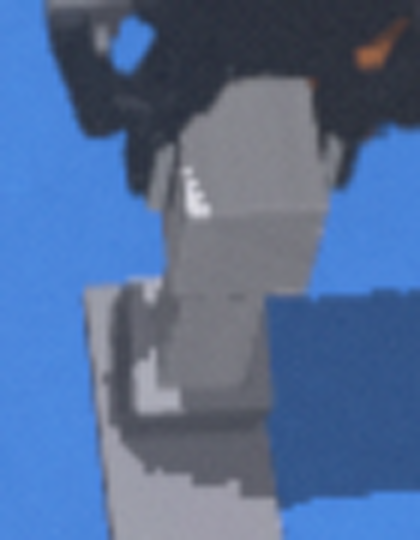

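The front face of the head has corners (379.2,246.2), (405,244.2), (378,258.3) and (400.8,258.8). I'll fit the lean from these.

```bash
python3 -c "
from fit import *
o=[(h(1,-1,.135),(379.2,246)),(h(1,1,.135),(405,244.2)),(h(1,-1,.085),(378,258.3)),(h(1,1,.085),(400.8,258.8))]
for w in (0,8.37):
  g=lambda x:res([x[0],x[1],x[2],np.radians(w),x[3]],[],o,pose)
  s=least_squares(g,[.56,.22,.06,.05]);R,t=pose([*s.x[:3],np.radians(w),s.x[3]])
  print(s.x[:3],np.degrees(s.x[3]),s.fun.round(1))
  tcp=np.array([.5664,.224,.1718]);print('grip in std',R.T@(tcp-t))
# constrained: grip point at std (0,0,.118)
def g(x):
  R,_=pose([0,0,0,np.radians(8.37),x[0]]);t=np.array([.5664,.224,.1718])-R@np.array([x[1],0,x[2]]);return res([*t,np.radians(8.37),x[0]],[],o,pose)
s=least_squares(g,[.05,0,.118]);print(np.degrees(s.x[0]),s.x,s.fun.round(1))
"
```

```text
[0.57240531 0.22602298 0.07195386] 3.7095600427243425 [ 0.9 -2.  -0.3  2.  -0.7 -0.9  0.   0.8]
grip in std [-0.01245266 -0.00202298  0.09924841]
[0.57929144 0.21960215 0.08181901] 3.7511425515185506 [ 1.  -0.6 -0.1  0.5 -0.9  0.7 -0.1 -0.6]
grip in std [-0.01797483  0.00622755  0.08899568]
2.574197661486718 [ 0.04492822 -0.00028999  0.12104977] [ 1.4 -0.6 -0.6  0.5 -0.3  0.6 -0.3 -0.6]
```

Request:
{"op": "drive_tool", "data": {
  "deltas": [
    {"xyz": [0, 0, -0.4], "twist": 0, "gripper": 4.36},
    {"xyz": [0, 0, -0.8], "twist": 0, "gripper": 4.36},
    {"xyz": [0, 0, -1], "twist": 0, "gripper": 4.36},
    {"xyz": [0, 0, -1], "twist": 0, "gripper": 4.36},
    {"xyz": [0, 0, -1], "twist": 0, "gripper": 4.36},
    {"xyz": [0, 0, -0.8], "twist": 0, "gripper": 4.36},
    {"xyz": [0, 0, 0], "twist": 0, "gripper": 4.36},
    {"xyz": [0, 0, 0], "twist": 0, "gripper": 4.36}
  ]
}}

```text
time: 10.0
tool_pos: [0.5665, 0.224, 0.2024]
ee_rot: [3.133, 0.229, -0.001]
ft_force: [-0.4, 0.5, -5.4]
opening: 0.0439
grip_force: 13.7
```

```bash
python3 -c "
from d import *
delta([.564,-.128,.203],[.564,-.128,.14])"
```

```text
t 10.0 p [0.5665 0.224  0.2024] th 8.37 z [-0.001 -0.    -1.   ] F [-0.4  0.5 -5.4] op 0.04391028378724254 13.712653666734695
[0.564, -0.128, 0.203] tool cm [-5.37 34.79 -0.05]
[0.564, -0.128, 0.14] tool cm [ 0.  -0.   6.3]
```

Request:
{"op": "drive_tool", "data": {
  "deltas": [
    {"xyz": [-0.12, 0.8, 0], "twist": 0, "gripper": 4.36},
    {"xyz": [-0.21, 1.4, 0], "twist": 0, "gripper": 4.36},
    {"xyz": [-0.31, 2, 0], "twist": 0, "gripper": 4.36},
    {"xyz": [-0.31, 2, 0], "twist": 0, "gripper": 4.36},
    {"xyz": [-0.31, 2, 0], "twist": 0, "gripper": 4.36},
    {"xyz": [-0.31, 2, 0], "twist": 0, "gripper": 4.36},
    {"xyz": [-0.31, 2, 0], "twist": 0, "gripper": 4.36},
    {"xyz": [-0.31, 2, 0], "twist": 0, "gripper": 4.36},
    {"xyz": [-0.31, 2, 0], "twist": 0, "gripper": 4.36},
    {"xyz": [-0.31, 2, 0], "twist": 0, "gripper": 4.36},
    {"xyz": [-0.31, 2, 0], "twist": 0, "gripper": 4.36},
    {"xyz": [-0.31, 2, 0], "twist": 0, "gripper": 4.36}
  ]
}}

```text
time: 11.5
tool_pos: [0.5651, -0.002, 0.2028]
ee_rot: [3.133, 0.229, 0.0]
ft_force: [-0.2, 1.4, -5.1]
opening: 0.0435
grip_force: 13.7
```

Request:
{"op": "drive_tool", "data": {
  "deltas": [
    {"xyz": [-0.31, 2, 0], "twist": 0, "gripper": 4.36},
    {"xyz": [-0.31, 2, 0], "twist": 0, "gripper": 4.36},
    {"xyz": [-0.31, 2, 0], "twist": 0, "gripper": 4.36},
    {"xyz": [-0.31, 2, 0], "twist": 0, "gripper": 4.36},
    {"xyz": [-0.25, 1.6, 0], "twist": 0, "gripper": 4.36},
    {"xyz": [-0.21, 1.4, 0], "twist": 0, "gripper": 4.36},
    {"xyz": [-0.15, 1, 0], "twist": 0, "gripper": 4.36},
    {"xyz": [-0.1, 0.6, 0], "twist": 0, "gripper": 4.36},
    {"xyz": [0, 0, 0], "twist": 0, "gripper": 4.36},
    {"xyz": [0, 0, 0], "twist": 0, "gripper": 4.36}
  ]
}}

```text
time: 12.75
tool_pos: [0.5642, -0.1276, 0.2028]
ee_rot: [-3.133, -0.23, 0.0]
ft_force: [-0.0, -0.5, -6.2]
opening: 0.0433
grip_force: 13.8
```

```bash
python3 -c "
from d import *
from workcell import imaging
import pickle
delta([.564,-.128,.203],[.564,-.128,.14])
a=imaging.capture('scene');pickle.dump(a,open('s5.pkl','wb'))
b=imaging.capture('top');pickle.dump(b,open('t5.pkl','wb'))
f=lambda i,x,y:cv2.resize(i['color'][y:y+90,x:x+80],None,fx=5,fy=5,interpolation=cv2.INTER_CUBIC)
cv2.imwrite('pics/g5.png',np.hstack([f(a,180,195),f(b,370,190)]))"
```

```text
t 12.75 p [ 0.5642 -0.1276  0.2028] th 8.39 z [-0.  0. -1.] F [-0.  -0.5 -6.2] op 0.04334538325584438 13.811227083206177
[0.564, -0.128, 0.203] tool cm [-0.02  0.03 -0.02]
[0.564, -0.128, 0.14] tool cm [0.  0.  6.3]
```

View pics/g5.png

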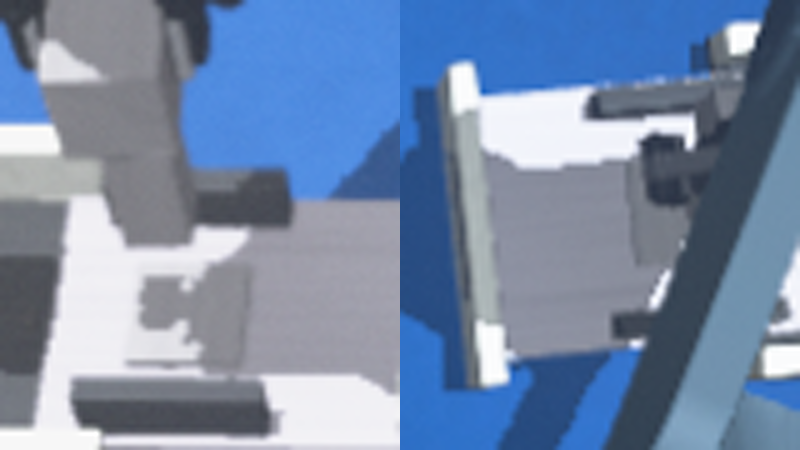

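The standard hangs above the pad, its foot's front edge at scene (205,244.4) to (218,243). I'll fit the pose again.

```bash
python3 -c "
from fit import *
k=lambda s,z:[.014,.014*s,z]
o=[(h(1,-1,.135),(188.6,211.6)),(h(1,1,.135),(213,211)),(h(1,-1,.085),(192.4,225.4)),(h(1,1,.085),(216.2,226)),(k(-1,0),(205,244.2)),(k(1,0),(218,243.2))]
w=np.radians(8.39)
s=least_squares(lambda x:res([*x[:3],w,x[3]],[],o,pose),[.56,-.12,.08,.05]);print(s.x[:3],np.degrees(s.x[3]),s.fun.round(1))
def g(x):
  R,_=pose([0,0,0,w,x[0]]);t=np.array([.5642,-.1276,.2218])-R@np.array([x[1],0,x[2]]);return res([*t,w,x[0]],[],o,pose)
s=least_squares(g,[.05,0,.118]);print(np.degrees(s.x[0]),s.x,s.fun.round(1))
ps=lambda p:(Rn.from_euler('ZYX',[w,p[3],p[4]]).as_matrix(),np.array(p[:3]))
s=least_squares(res,[.56,-.12,.08,.05,0],args=([],o,ps));print(s.x[:3],np.degrees(s.x[3:]),s.fun.round(1))
"
```

```text
[ 0.54394261 -0.13707066  0.07216894] 0.648155083511501 [-0.3 -0.4 -1.1 -0.5  0.9  1.3 -0.3 -0.   0.3 -0.5  0.7  0.1]
1.6327838437662212 [ 0.02849745 -0.00132516  0.12103656] [-0.9 -0.4 -0.9 -0.6  0.5  1.4  0.1  0.1  0.4 -0.5  1.2  0.1]
[ 0.55522656 -0.13316651  0.0898472 ] [ 1.36456707 -1.22132511] [-0.1 -0.5 -0.3 -0.4  0.7  1.2  0.   0.2 -0.5 -0.6  0.2  0.1]
```

The lean is about 1.5°. Lowering: contact is expected at TCP z of about 0.132.

Request:
{"op": "drive_tool", "data": {
  "deltas": [
    {"xyz": [0, 0, 0.6], "twist": 0, "gripper": 4.36},
    {"xyz": [0, 0, 1], "twist": 0, "gripper": 4.36},
    {"xyz": [0, 0, 1], "twist": 0, "gripper": 4.36},
    {"xyz": [0, 0, 1], "twist": 0, "gripper": 4.36},
    {"xyz": [0, 0, 1], "twist": 0, "gripper": 4.36},
    {"xyz": [0, 0, 0.8], "twist": 0, "gripper": 4.36},
    {"xyz": [0, 0, 0.5], "twist": 0, "gripper": 4.36},
    {"xyz": [0, 0, 0.2], "twist": 0, "gripper": 4.36},
    {"xyz": [0, 0, 0], "twist": 0, "gripper": 4.36},
    {"xyz": [0, 0, 0], "twist": 0, "gripper": 4.36}
  ]
}}

```text
time: 14.1
tool_pos: [0.5645, -0.1282, 0.1422]
ee_rot: [3.133, 0.229, 0.001]
ft_force: [0.3, 0.5, -5.7]
opening: 0.0437
grip_force: 13.8
```

Request:
{"op": "drive_tool", "data": {
  "deltas": [
    {"xyz": [0, 0, 0.1], "twist": 0, "gripper": 4.36},
    {"xyz": [0, 0, 0.1], "twist": 0, "gripper": 4.36},
    {"xyz": [0, 0, 0.1], "twist": 0, "gripper": 4.36},
    {"xyz": [0, 0, 0.1], "twist": 0, "gripper": 4.36},
    {"xyz": [0, 0, 0], "twist": 0, "gripper": 4.36}
  ]
}}

```text
time: 14.72
tool_pos: [0.5641, -0.1281, 0.1376]
ee_rot: [-3.133, -0.229, 0.0]
ft_force: [-0.5, -0.7, -5.5]
opening: 0.0436
grip_force: 13.8
```

Request:
{"op": "drive_tool", "data": {
  "deltas": [
    {"xyz": [0, 0, 0.1], "twist": 0, "gripper": 4.36},
    {"xyz": [0, 0, 0.1], "twist": 0, "gripper": 4.36},
    {"xyz": [0, 0, 0.1], "twist": 0, "gripper": 4.36},
    {"xyz": [0, 0, 0], "twist": 0, "gripper": 4.36}
  ]
}}

```text
time: 15.22
tool_pos: [0.5641, -0.1281, 0.1346]
ee_rot: [-3.133, -0.229, 0.0]
ft_force: [0.8, -0.2, -6.3]
opening: 0.0439
grip_force: 13.8
```

Request:
{"op": "drive_tool", "data": {
  "deltas": [
    {"xyz": [0, 0, 0.1], "twist": 0, "gripper": 4.36},
    {"xyz": [0, 0, 0.1], "twist": 0, "gripper": 4.36},
    {"xyz": [0, 0, 0], "twist": 0, "gripper": 4.36}
  ]
}}

```text
time: 15.6
tool_pos: [0.5641, -0.1281, 0.1327]
ee_rot: [-3.133, -0.229, 0.0]
ft_force: [0.2, 0.5, -5.4]
opening: 0.0439
grip_force: 13.8
```

Request:
{"op": "drive_tool", "data": {
  "deltas": [
    {"xyz": [0, 0, 0.1], "twist": 0, "gripper": 4.36},
    {"xyz": [0, 0, 0], "twist": 0, "gripper": 4.36}
  ]
}}

```text
time: 15.85
tool_pos: [0.5641, -0.1281, 0.1317]
ee_rot: [-3.133, -0.229, 0.0]
ft_force: [0.5, 0.1, -5.1]
opening: 0.0441
grip_force: 13.8
```

Request:
{"op": "drive_tool", "data": {
  "deltas": [
    {"xyz": [0, 0, 0.1], "twist": 0, "gripper": 4.36},
    {"xyz": [0, 0, 0], "twist": 0, "gripper": 4.36}
  ]
}}

```text
time: 16.1
tool_pos: [0.5641, -0.1281, 0.1307]
ee_rot: [-3.133, -0.229, 0.0]
ft_force: [0.4, -0.6, -5.6]
opening: 0.0439
grip_force: 13.8
```

Request:
{"op": "drive_tool", "data": {
  "deltas": [
    {"xyz": [0, 0, 0.1], "twist": 0, "gripper": 4.36},
    {"xyz": [0, 0, 0], "twist": 0, "gripper": 4.36}
  ]
}}

```text
time: 16.35
tool_pos: [0.5641, -0.1281, 0.1297]
ee_rot: [-3.133, -0.229, 0.0]
ft_force: [1.5, -0.4, -5.9]
opening: 0.0435
grip_force: 13.8
```

Request:
{"op": "drive_tool", "data": {
  "deltas": [
    {"xyz": [0, 0, 0.1], "twist": 0, "gripper": 4.36},
    {"xyz": [0, 0, 0], "twist": 0, "gripper": 4.36}
  ]
}}

```text
time: 16.6
tool_pos: [0.5641, -0.128, 0.1287]
ee_rot: [-3.133, -0.229, 0.0]
ft_force: [-0.2, -0.4, -5.3]
opening: 0.0439
grip_force: 13.8
```

Request:
{"op": "drive_tool", "data": {
  "deltas": [
    {"xyz": [0, 0, 0.1], "twist": 0, "gripper": 4.36},
    {"xyz": [0, 0, 0], "twist": 0, "gripper": 4.36}
  ]
}}

```text
time: 16.85
tool_pos: [0.5644, -0.1282, 0.1283]
ee_rot: [3.133, 0.229, 0.001]
ft_force: [-1.0, 0.2, -1.6]
opening: 0.0437
grip_force: 14.3
```

Request:
{"op": "drive_tool", "data": {
  "deltas": [
    {"xyz": [0, 0, 0.1], "twist": 0, "gripper": 4.36},
    {"xyz": [0, 0, 0], "twist": 0, "gripper": 4.36}
  ]
}}

```text
time: 17.1
tool_pos: [0.5649, -0.1284, 0.1282]
ee_rot: [3.132, 0.229, 0.003]
ft_force: [-2.0, 1.3, 5.4]
opening: 0.0442
grip_force: 15.1
```

Request:
{"op": "drive_tool", "data": {
  "deltas": [
    {"xyz": [0, 0, 0.1], "twist": 0, "gripper": 4.36},
    {"xyz": [0, 0, 0], "twist": 0, "gripper": 4.36},
    {"xyz": [0, 0, 0], "twist": 0, "gripper": 4.36}
  ]
}}

```text
time: 17.48
tool_pos: [0.5656, -0.1287, 0.1282]
ee_rot: [3.131, 0.229, 0.005]
ft_force: [-3.2, 1.1, 8.7]
opening: 0.044
grip_force: 15.6
```

Request:
{"op": "drive_tool", "data": {
  "deltas": [
    {"xyz": [0, 0, 0], "twist": 0, "gripper": 4.39},
    {"xyz": [0, 0, 0], "twist": 0, "gripper": 4.39},
    {"xyz": [0, 0, 0], "twist": 0, "gripper": 4.39}
  ]
}}

```text
time: 17.85
tool_pos: [0.5658, -0.1287, 0.1281]
ee_rot: [3.131, 0.229, 0.006]
ft_force: [-2.2, 0.1, 8.6]
opening: 0.0438
grip_force: 7.6
```

Request:
{"op": "drive_tool", "data": {
  "deltas": [
    {"xyz": [0, 0, 0], "twist": 0, "gripper": 4.41},
    {"xyz": [0, 0, -0.05], "twist": 0, "gripper": 4.41},
    {"xyz": [0, 0, 0], "twist": 0, "gripper": 4.42},
    {"xyz": [0, 0, -0.05], "twist": 0, "gripper": 4.42},
    {"xyz": [0, 0, 0], "twist": 0, "gripper": 4.42}
  ]
}}

```text
time: 18.48
tool_pos: [0.5641, -0.1281, 0.1267]
ee_rot: [-3.133, -0.229, 0.0]
ft_force: [-0.0, 0.0, -0.6]
opening: 0.0442
grip_force: 0.4
```

Request:
{"op": "drive_tool", "data": {
  "deltas": [
    {"xyz": [0, 0, 0], "twist": 0, "gripper": 4.5},
    {"xyz": [0, 0, 0], "twist": 0, "gripper": 4.6},
    {"xyz": [0, 0, 0], "twist": 0, "gripper": 4.8},
    {"xyz": [0, 0, 0], "twist": 0, "gripper": 5.2},
    {"xyz": [0, 0, 0], "twist": 0, "gripper": 6},
    {"xyz": [0, 0, 0], "twist": 0, "gripper": 7},
    {"xyz": [0, 0, 0], "twist": 0, "gripper": 7},
    {"xyz": [0, 0, 0], "twist": 0, "gripper": 7}
  ]
}}

```text
time: 19.48
tool_pos: [0.5642, -0.1281, 0.1268]
ee_rot: [-3.133, -0.229, -0.0]
ft_force: [0.0, 0.6, 0.5]
opening: 0.07
grip_force: 0.0
```

```bash
python3 -c "
from d import *
from workcell import imaging
import pickle
delta([.5641,-.1281,.24])
a=imaging.capture('scene');pickle.dump(a,open('s6.pkl','wb'))
b=pickle.load(open('s5.pkl','rb'))
# compare contact blob silently: mean diffs head front region
print(np.abs(a['color'][195:260,180:230].astype(int)-b['color'][195:260,180:230]).mean())
cv2.imwrite('pics/g6.png',a['color'])"
```

```text
t 19.475 p [ 0.5642 -0.1281  0.1268] th 8.37 z [ 0.  0. -1.] F [0.  0.6 0.5] op 0.0700405905784536 0.0
[0.5641, -0.1281, 0.24] tool cm [-1.000e-02 -0.000e+00 -1.132e+01]
44.24307692307692
```

Request:
{"op": "drive_tool", "data": {
  "deltas": [
    {"xyz": [0, 0, -0.5], "twist": 0, "gripper": 7},
    {"xyz": [0, 0, -1], "twist": 0, "gripper": 7},
    {"xyz": [0, 0, -1.5], "twist": 0, "gripper": 7},
    {"xyz": [0, 0, -2], "twist": 0, "gripper": 7},
    {"xyz": [0, 0, -2], "twist": 0, "gripper": 7},
    {"xyz": [0, 0, -2], "twist": 0, "gripper": 7},
    {"xyz": [0, 0, -2], "twist": 0, "gripper": 7},
    {"xyz": [0, 0, 0], "twist": 0, "gripper": 7},
    {"xyz": [0, -2, 0], "twist": 0, "gripper": 6},
    {"xyz": [0, -4, 0], "twist": 0, "gripper": 5},
    {"xyz": [0, -4, 0], "twist": 0, "gripper": 3},
    {"xyz": [0, -4, 0], "twist": 0, "gripper": 1}
  ]
}}

```text
time: 21.02
tool_pos: [0.5424, 0.0128, 0.2356]
ee_rot: [-3.132, -0.23, 0.003]
ft_force: [-0.0, 0.4, 0.4]
opening: 0.0144
grip_force: 0.0
```

Request:
{"op": "drive_tool", "data": {
  "deltas": [
    {"xyz": [0, -4, 0], "twist": 0, "gripper": 0},
    {"xyz": [0, 0, 0], "twist": 0, "gripper": 0}
  ]
}}

```text
time: 21.28
tool_pos: [0.5363, 0.0535, 0.2357]
ee_rot: [-3.131, -0.236, 0.003]
ft_force: [0.6, 0.1, -0.1]
opening: 0.0002
grip_force: 0.0
```

```bash
python3 -c "
from d import *
from workcell import imaging
import pickle
delta()
a=imaging.capture('scene');pickle.dump(a,open('s7.pkl','wb'))
b=imaging.capture('top');pickle.dump(b,open('t7.pkl','wb'))
f=lambda i,x,y:cv2.resize(i['color'][y:y+90,x:x+80],None,fx=5,fy=5,interpolation=cv2.INTER_CUBIC)
cv2.imwrite('pics/g7.png',np.hstack([f(a,180,195),f(b,400,190)]))"
```

```text
t 21.275 p [0.5363 0.0535 0.2357] th 8.61 z [-0.002  0.001 -1.   ] F [ 0.6  0.1 -0.1] op 0.00021151832543341478 0.0
```

View pics/g7.png

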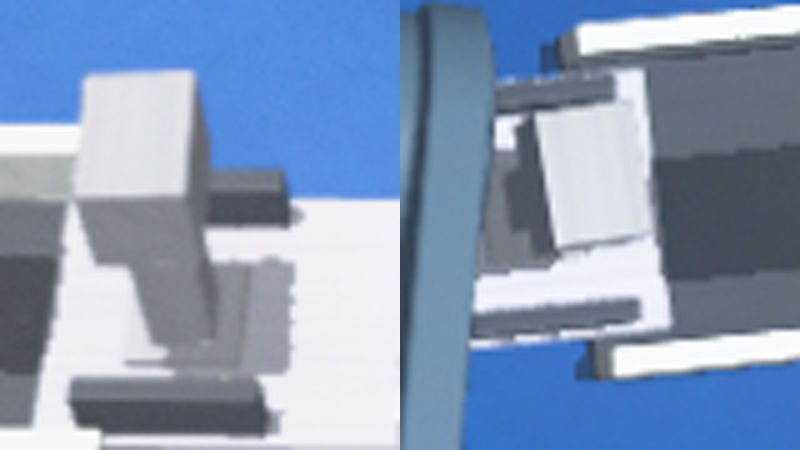

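The standard stands on the pad with its foot's front edge at scene (210,264.6) to (222.6,264.4). I'll check this numerically.

```bash
python3 -c "
from fit import *
k=lambda s,z:[.014,.014*s,z]
oS=[(h(-1,-1,.135),(197,209.6)),(h(-1,1,.135),(218.6,209)),(h(1,1,.135),(217,234)),(h(1,-1,.135),(195,235)),(h(1,-1,.085),(199.4,247.4)),(h(1,1,.085),(218.4,248)),(k(-1,0),(210,264.6)),(k(1,0),(222.6,264.4))]
oT=[(h(1,1,.135),(427,213.6)),(h(1,-1,.135),(446.4,210)),(h(-1,-1,.135),(450,236.6)),(h(-1,1,.135),(432,239.6))]
ps=lambda p:(Rn.from_euler('ZYX',p[2:5]).as_matrix(),np.array([p[0],p[1],.03]))
for o in ((oT,oS),([],oS)):
  s=least_squares(res,[.56,-.12,.1,0,0],args=(*o,ps),loss='soft_l1');print(s.x[:2],np.degrees(s.x[2:]),s.fun.reshape(-1,2).round(1).tolist())
" ; python3 -c "
from d import *
u=np.array([np.cos(-1.475),np.sin(-1.475)]);f=np.array([.5639,-.1279])-.11*u
print(f,f-.05*u)
delta([*(f-.05*u),.236],[*(f-.05*u),.04],[*f,.04],[*(f+.14*u),.04])"
```

```text
[ 0.56844345 -0.12912953] [ 8.67288126 -0.34413125 -0.3562388 ] [[-0.4, -1.4], [0.1, -0.8], [1.0, 0.1], [-0.9, 0.1], [-0.3, -0.4], [0.5, -0.4], [0.2, -0.6], [-0.9, -0.9], [-0.8, 1.3], [2.3, 0.0], [-0.3, -0.1], [0.2, -0.3]]
[ 0.56832045 -0.12918283] [ 8.63080028  0.08317387 -0.43338131] [[-0.3, -0.1], [0.5, -0.1], [0.2, -0.2], [-0.9, -0.5], [-0.8, 1.6], [2.4, 0.3], [-0.3, -0.1], [0.2, -0.3]]
[ 0.55337851 -0.01840435] [0.54859602 0.03136641]
t 21.375 p [0.5372 0.0509 0.236 ] th 8.47 z [-0.001 -0.    -1.   ] F [ 0.  -0.4 -0.5] op 0.0002979280983296183 0.0
[np.float64(0.5485960200725502), np.float64(0.031366406371149735), 0.236] tool cm [0.84 2.1  0.  ]
[np.float64(0.5485960200725502), np.float64(0.031366406371149735), 0.04] tool cm [ 0.03  0.   19.6 ]
[np.float64(0.5533785137998782), np.float64(-0.01840434561983456), 0.04] tool cm [-0.26  4.99 -0.  ]
[np.float64(0.5667694962363968), np.float64(-0.1577624511945906), 0.04] tool cm [-0.73 13.98 -0.  ]
```

The foot is 4.6 mm from the pad centre, lean below 0.6°, and it has been untouched for over 1 s. Next I'll go to the drawer front with the fingers shut.

Request:
{"op": "drive_tool", "data": {
  "deltas": [
    {"xyz": [0.8, 1.9, 0], "twist": 0, "gripper": 0},
    {"xyz": [0, 0, 2], "twist": 0, "gripper": 0},
    {"xyz": [0, 0, 3], "twist": 0, "gripper": 0},
    {"xyz": [0, 0, 3], "twist": 0, "gripper": 0},
    {"xyz": [0, 0, 3], "twist": 0, "gripper": 0},
    {"xyz": [0, 0, 3], "twist": 0, "gripper": 0},
    {"xyz": [0, 0, 3], "twist": 0, "gripper": 0},
    {"xyz": [0, 0, 2.6], "twist": 0, "gripper": 0},
    {"xyz": [0, 0.8, 0], "twist": 0, "gripper": 0},
    {"xyz": [0, 0.6, 0], "twist": 0, "gripper": 0},
    {"xyz": [0, 0.4, 0], "twist": 0, "gripper": 0},
    {"xyz": [0, 0, 0], "twist": 0, "gripper": 0}
  ]
}}

```text
time: 22.88
tool_pos: [0.5522, 0.0138, 0.0419]
ee_rot: [3.133, 0.228, 0.003]
ft_force: [0.6, 0.2, 0.5]
opening: -0.0002
grip_force: 0.0
```

Request:
{"op": "drive_tool", "data": {
  "deltas": [
    {"xyz": [-0.02, 0.3, 0], "twist": 0, "gripper": 0},
    {"xyz": [-0.02, 0.3, 0], "twist": 0, "gripper": 0},
    {"xyz": [-0.02, 0.3, 0], "twist": 0, "gripper": 0},
    {"xyz": [-0.02, 0.3, 0], "twist": 0, "gripper": 0}
  ]
}}

```text
time: 23.38
tool_pos: [0.5522, 0.0024, 0.0408]
ee_rot: [-3.133, -0.229, 0.0]
ft_force: [0.6, -0.7, 0.3]
opening: -0.0001
grip_force: 0.0
```

Request:
{"op": "drive_tool", "data": {
  "deltas": [
    {"xyz": [-0.01, 0.2, 0], "twist": 0, "gripper": 0},
    {"xyz": [-0.01, 0.2, 0], "twist": 0, "gripper": 0},
    {"xyz": [-0.01, 0.2, 0], "twist": 0, "gripper": 0},
    {"xyz": [-0.01, 0.2, 0], "twist": 0, "gripper": 0},
    {"xyz": [-0.01, 0.2, 0], "twist": 0, "gripper": 0},
    {"xyz": [-0.01, 0.2, 0], "twist": 0, "gripper": 0}
  ]
}}

```text
time: 24.12
tool_pos: [0.5533, -0.0093, 0.0408]
ee_rot: [-3.133, -0.229, 0.0]
ft_force: [-0.4, 1.4, 0.3]
opening: -0.0002
grip_force: 1.0
```

Request:
{"op": "drive_tool", "data": {
  "deltas": [
    {"xyz": [-0.01, 0.2, 0], "twist": 0, "gripper": 0},
    {"xyz": [-0.01, 0.25, 0], "twist": 0, "gripper": 0},
    {"xyz": [-0.01, 0.3, 0], "twist": 0, "gripper": 0},
    {"xyz": [-0.02, 0.35, 0], "twist": 0, "gripper": 0},
    {"xyz": [-0.02, 0.4, 0], "twist": 0, "gripper": 0},
    {"xyz": [-0.02, 0.4, 0], "twist": 0, "gripper": 0},
    {"xyz": [-0.02, 0.4, 0], "twist": 0, "gripper": 0},
    {"xyz": [-0.02, 0.4, 0], "twist": 0, "gripper": 0},
    {"xyz": [-0.02, 0.4, 0], "twist": 0, "gripper": 0},
    {"xyz": [-0.02, 0.35, 0], "twist": 0, "gripper": 0},
    {"xyz": [-0.02, 0.3, 0], "twist": 0, "gripper": 0},
    {"xyz": [-0.01, 0.25, 0], "twist": 0, "gripper": 0}
  ]
}}

```text
time: 25.62
tool_pos: [0.5573, -0.0495, 0.0408]
ee_rot: [3.133, 0.229, 0.0]
ft_force: [0.7, 2.1, -1.4]
opening: 0.0001
grip_force: 1.1
```

Request:
{"op": "drive_tool", "data": {
  "deltas": [
    {"xyz": [-0.01, 0.25, 0], "twist": 0, "gripper": 0},
    {"xyz": [-0.01, 0.3, 0], "twist": 0, "gripper": 0},
    {"xyz": [-0.02, 0.35, 0], "twist": 0, "gripper": 0},
    {"xyz": [-0.02, 0.4, 0], "twist": 0, "gripper": 0},
    {"xyz": [-0.02, 0.4, 0], "twist": 0, "gripper": 0},
    {"xyz": [-0.02, 0.4, 0], "twist": 0, "gripper": 0},
    {"xyz": [-0.02, 0.4, 0], "twist": 0, "gripper": 0},
    {"xyz": [-0.02, 0.4, 0], "twist": 0, "gripper": 0},
    {"xyz": [-0.02, 0.4, 0], "twist": 0, "gripper": 0},
    {"xyz": [-0.02, 0.35, 0], "twist": 0, "gripper": 0},
    {"xyz": [-0.02, 0.3, 0], "twist": 0, "gripper": 0},
    {"xyz": [-0.01, 0.25, 0], "twist": 0, "gripper": 0}
  ]
}}

```text
time: 27.12
tool_pos: [0.5613, -0.0914, 0.0408]
ee_rot: [3.133, 0.229, 0.0]
ft_force: [0.5, 2.2, -0.6]
opening: -0.0001
grip_force: 1.1
```

```bash
python3 -c "
from d import *
delta()
from workcell import imaging
import pickle
a=imaging.capture('scene');pickle.dump(a,open('s8.pkl','wb'))
b=pickle.load(open('s7.pkl','rb'))
g=lambda i:cv2.cvtColor(i['color'],6)
t=g(b)[208:268,193:226]   # standing standard template
r=cv2.matchTemplate(g(a)[195:290,80:260],t,cv2.TM_CCOEFF_NORMED);print(cv2.minMaxLoc(r))
"
```

```text
t 27.125 p [ 0.5613 -0.0914  0.0408] th 8.37 z [ 0. -0. -1.] F [ 0.5  2.2 -0.6] op -0.00014682854062978893 1.0681623309210408
(-0.47831207513809204, 0.5563889145851135, (61, 0), (70, 13))
```

Request:
{"op": "drive_tool", "data": {
  "deltas": [
    {"xyz": [-0.01, 0.25, 0], "twist": 0, "gripper": 0},
    {"xyz": [-0.01, 0.25, 0], "twist": 0, "gripper": 0},
    {"xyz": [-0.01, 0.25, 0], "twist": 0, "gripper": 0},
    {"xyz": [-0.01, 0.25, 0], "twist": 0, "gripper": 0},
    {"xyz": [-0.01, 0.25, 0], "twist": 0, "gripper": 0},
    {"xyz": [-0.01, 0.25, 0], "twist": 0, "gripper": 0},
    {"xyz": [-0.01, 0.25, 0], "twist": 0, "gripper": 0},
    {"xyz": [-0.01, 0.25, 0], "twist": 0, "gripper": 0},
    {"xyz": [-0.01, 0.25, 0], "twist": 0, "gripper": 0},
    {"xyz": [-0.01, 0.2, 0], "twist": 0, "gripper": 0},
    {"xyz": [-0.01, 0.15, 0], "twist": 0, "gripper": 0},
    {"xyz": [-0.01, 0.15, 0], "twist": 0, "gripper": 0}
  ]
}}

```text
time: 28.68
tool_pos: [0.5639, -0.1174, 0.0408]
ee_rot: [-3.131, -0.229, 0.001]
ft_force: [-0.4, 5.4, 3.3]
opening: -0.0001
grip_force: 3.2
```

Request:
{"op": "drive_tool", "data": {
  "deltas": [
    {"xyz": [-0.01, 0.15, 0], "twist": 0, "gripper": 0},
    {"xyz": [-0.01, 0.15, 0], "twist": 0, "gripper": 0},
    {"xyz": [-0.01, 0.15, 0], "twist": 0, "gripper": 0},
    {"xyz": [-0.01, 0.15, 0], "twist": 0, "gripper": 0},
    {"xyz": [0, 0, 0], "twist": 0, "gripper": 0}
  ]
}}

```text
time: 29.3
tool_pos: [0.5647, -0.1253, 0.0408]
ee_rot: [3.132, 0.229, 0.001]
ft_force: [-0.2, -0.8, -0.8]
opening: 0.0
grip_force: 0.0
```

Request:
{"op": "drive_tool", "data": {
  "deltas": [
    {"xyz": [0, 0.1, 0], "twist": 0, "gripper": 0},
    {"xyz": [0, 0.1, 0], "twist": 0, "gripper": 0},
    {"xyz": [0, 0.1, 0], "twist": 0, "gripper": 0},
    {"xyz": [0, 0, 0], "twist": 0, "gripper": 0}
  ]
}}

```text
time: 29.8
tool_pos: [0.5651, -0.1278, 0.0408]
ee_rot: [3.133, 0.229, 0.0]
ft_force: [-0.4, -0.3, -0.8]
opening: -0.0001
grip_force: 0.0
```

Request:
{"op": "drive_tool", "data": {
  "deltas": [
    {"xyz": [0, 0.1, 0], "twist": 0, "gripper": 0},
    {"xyz": [0, 0.1, 0], "twist": 0, "gripper": 0},
    {"xyz": [0, 0.1, 0], "twist": 0, "gripper": 0},
    {"xyz": [0, 0, 0], "twist": 0, "gripper": 0}
  ]
}}

```text
time: 30.3
tool_pos: [0.5652, -0.1293, 0.0408]
ee_rot: [-3.131, -0.229, 0.001]
ft_force: [-0.5, 5.6, 2.6]
opening: -0.0002
grip_force: 3.1
```

Request:
{"op": "drive_tool", "data": {
  "deltas": [
    {"xyz": [0, 0.1, 0], "twist": 0, "gripper": 0},
    {"xyz": [0, 0, 0], "twist": 0, "gripper": 0}
  ]
}}

```text
time: 30.55
tool_pos: [0.5652, -0.1294, 0.0408]
ee_rot: [-3.13, -0.229, 0.001]
ft_force: [-1.4, 9.5, 4.3]
opening: 0.0
grip_force: 4.9
```

Request:
{"op": "drive_tool", "data": {
  "deltas": [
    {"xyz": [0, -0.2, 0], "twist": 0, "gripper": 0},
    {"xyz": [0, -0.3, 0], "twist": 0, "gripper": 0},
    {"xyz": [0, -1, 0], "twist": 0, "gripper": 0},
    {"xyz": [0, -2, 0], "twist": 0, "gripper": 0},
    {"xyz": [0, -3, 0], "twist": 0, "gripper": 0},
    {"xyz": [0, -3, 0], "twist": 0, "gripper": 0},
    {"xyz": [0, -3, 0], "twist": 0, "gripper": 0},
    {"xyz": [0, 0, 0], "twist": 0, "gripper": 0}
  ]
}}

```text
time: 31.55
tool_pos: [0.5463, -0.0049, 0.0406]
ee_rot: [-3.132, -0.235, 0.002]
ft_force: [0.6, -1.1, -0.8]
opening: 0.0002
grip_force: 0.0
```

```bash
python3 -c "
from fit import *
from d import delta
from workcell import imaging
delta()
a=imaging.capture('scene');pickle.dump(a,open('s9.pkl','wb'))
b=pickle.load(open('s7.pkl','rb'))
g=lambda i:cv2.cvtColor(i['color'],6)
for n,(x,y,w,hh),X in (('std',(193,206,33,62),[.568,-.129,.1]),('panel',(257,216,14,80),[.553,-.018,.06])):
  r=cv2.matchTemplate(g(a)[y-15:y+hh+15,60:x+w],g(b)[y:y+hh,x:x+w],cv2.TM_CCOEFF_NORMED)
  _,m,_,l=cv2.minMaxLoc(r);print(n,m,'shift px',l[0]+60-x,l[1]-15)
  u=np.array([.0957,-.9954,0])
  for d in (.11,.12,.13,.14): print(d,(proj(b,[np.array(X)+d*u])-proj(b,[X])).round(1))
" 
```

```text
t 31.55 p [ 0.5463 -0.0049  0.0406] th 8.57 z [-0.001  0.001 -1.   ] F [ 0.6 -1.1 -0.8] op 0.00015927444451003823 0.0
std 0.6160279512405396 shift px -2 10
0.11 [[-53.3  -0.7]]
0.12 [[-58.1  -0.7]]
0.13 [[-62.9  -0.8]]
0.14 [[-67.7  -0.8]]
panel 0.815107524394989 shift px -59 -1
0.11 [[-52.2  -0.7]]
0.12 [[-56.9  -0.7]]
0.13 [[-61.6  -0.8]]
0.14 [[-66.3  -0.9]]
```

The drawer is at the hard stop: 9.5 N with no motion, and the panel shifted about 125 mm. I'll check the standard numerically at its expected place.

```bash
python3 -c "
from fit import *
a=pickle.load(open('s9.pkl','rb'));b=pickle.load(open('s7.pkl','rb'))
g=lambda i:cv2.cvtColor(i['color'],6)
for n,(x,y,w,hh) in (('head front+col',(194,230,30,36)),('column',(205,248,22,20)),('top',(193,206,30,30))):
  r=cv2.matchTemplate(g(a)[y-12:y+hh+12,x-75:x+w-45],g(b)[y:y+hh,x:x+w],cv2.TM_CCOEFF_NORMED)
  _,m,_,l=cv2.minMaxLoc(r);print(n,m,l[0]-75,l[1]-12)
print(g(a)[200:276:4,128:176:3])
"
```

```text
head front+col 0.6546502709388733 -58 0
column 0.7400539517402649 -61 -4
top 0.5281663537025452 -64 2
[[174 173 171 166 160 153 141 131 130 130 132 132 131 131 133 132]
 [175 176 174 167 166 159  91 130 131 129 131 131 132 130 132 132]
 [165 174 173 167 136  65 127 133 130 132 130 130 131 131 131 130]
 [131 122 104 108 138 142 143 142 141 131 128 132 133 132 131 131]
 [131 131 140 140 142 145 141 139 142 121 109 131 133 131 134 132]
 [241 240 141 141 141 143 142 140 141 107 106 226 242 242 243 243]
 [242 236 138 141 140 139 141 140 140 107 106 159 247 247 247 247]
 [169 161 138 142 144 143 141 140 138 103 105 121 136 135 132 147]
 [120 216 223 224 224 223 219 216 179 104 104  97  94 100 100 101]
 [117 124 134 129 128 132 128 131 130 104 104  79  79  80  81  80]
 [ 80  78 125 130 128 129 132 130 129 118 105 149 223 224 224 225]
 [ 81  76  82 131 130 130 129 131 128 130 106 106 148 159 158 157]
 [ 79  76  82 149 151 151 127 127 127 126 122 106 111 140 143 130]
 [ 77  79 101 151 153 152 149 127 128 129 129 110 105 136 142 148]
 [ 80 140 137 152 153 154 154 131 126 128 127 124 104 138 139 154]
 [ 76  79 152 154 157 157 154 142 124 126 127 126 111 140 132 158]
 [ 77  97 153 156 154 153 153 158 154 148 139 136 138 140 122 156]
 [ 77 134 151 148 232 232 234 230 229 229 148 148 148 149 153 157]
 [ 80 154 130 118 120 120 119 118 118 118 119 120 119 118 118 168]]
```

The pixel rows show the standard still standing on the pad. The head is at columns 134-155 and the foot at row 263, the same shift as the drawer, so I'm handing in.

```bash
python3 -c "
from workcell import env
print(env.finish_job())"
```

```text
the job is handed in; nothing more can be done
None
```

The job is handed in: by my last measurements the block-headed standard stands upright on the pad (about 5 mm off centre when set down), and the drawer is home against its hard stop. I did not re-measure the round standard, jar or ring gauge, but no move went near them; the hand-in returned no verdict.

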